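# Set up the tape stand

## Robot

A 6-joint arm with a two-finger parallel gripper is mounted at the origin on the work surface; the furniture and walls round the work are solid. World frame = base frame: x ahead of the robot, y to its left, z up, the work surface at z = 0. Lengths are in m, angles in rad, forces in N, time in s.
With the tool pointing down it reaches from about 0.375 to 0.975 m from the base axis. Payload 3.8 kg.
Tool frame: the origin (TCP) lies midway between the tips of the shut fingers; the grasp point (between the pads) lies 19 mm behind it; z points along the fingers, y is the line along which they close (so a half turn about z gives the same grasp; the last joint's range is limited). The gripper opens to 88 mm and grips with 3 to 60 N. Pads are 18 mm wide; open, the fingers measure 123 mm over their backs; the gripper's body (75 mm by 187 mm) begins 45 mm behind the grasp point.
Start: joints at [-1.176, 0.264, 1.604, -0, 1.274, -0.037], TCP at [0.282, -0.613, 0.239] pointing down, gripper open.
Joint ranges: [-2.63, 2.63], [-0.94, 2.18], [0.31, 2.57], [-1.31, 4.45], [0, 2.66], [-2.55, 2.55]. Speed limits (rad/s): [2.57, 2.57, 3.14, 3.14, 3.14, 3.14].

## Interface

Orientations are given as a rotation vector (axis times angle).
In Python, from cell import manip, inverse_kinematics, cams, order gives the robot as it stands. Calls block until the motion is done:
- manip.move_pose(position, orientation): joint-space move of the TCP to a pose.
- manip.move_linear(position, rate=0.15, rot=None): straight line of the TCP; rot=None keeps the orientation; rate is the mean speed in m/s.
- manip.set_joints(angles): joint-space move.
- manip.set_gripper(opening, force=None): finger opening in m; force is the grip in N (None keeps the last); returns when the fingers have stopped.
- manip.dwell(seconds).
- inverse_kinematics(position, orientation): joint angles nearest the present ones, or None.
- manip.state(): the state.
- cams.capture(name): name is "side" or "top"; returns a dict with "image" (400x640x3 uint8, blue, green, red), "z_map" (400x640 float32, m along the optical axis (not along the pixel's ray), 0 where there is no reading), "intrinsics" (3x3 intrinsics, pixels), "position" and "orientation" of the camera in the world. Camera axes: x right, y down, z forward; pixel columns grow to the right and rows downward; lengths in m; the calibration is good to about 2 mm. A picture is of the moment at which its call begins.
A pose or a line that the arm cannot do raises manip.IKError and nothing moves.
- order.close_job(): hands the job in; it is judged then, once.
The state is a dict: "clock": time; "joint_pos": joint angles; "joint_velocities": joint speeds; "tau": joint torques, N m; "tool_pos": TCP position; "tcp_rot": TCP orientation; "contact_force": force on the tool from outside, world axes, zero at the start; "moment": the same for the moment, N m; "gripper_width": finger opening in m; "grasp_force": force on a finger pad.
Only numpy, scipy, OpenCV 4.12 (cv2) and the standard library are available. Lean on these libraries where they do the work, as an engineer would, in place of code of your own. Each camera call takes 0.05 s, during which the arm holds its last target. There are 200 camera calls.

## Task

Put the tape stand on the desk back together: take the spindle out of its little wooden rest and seat it upright, fully home, in the socket hidden down inside the square stand (the socket is seldom under the middle of the opening, so feel for it with the spindle's nose). Then put the roll of tape over the spindle so that it lies flat on top of the stand, and let go. Leave the glue stick and the eraser as they are.

Things in the scene. Friction and masses are not known exactly. Their poses are not given: they have to be found in the camera images.
- spindle_center (a point): Spindle: bare aluminium pin, 104 mm long, 40 to 85 g, standing nose down in the rest (leaning up to 4 degrees). This point: on its axis half-way up; z toward its top. From the nose end: 10 mm diameter widening to 14 mm over 6 mm, 14 mm up to 64 mm, 10 mm neck from 68 to 100 mm (grip it here), then a taper to the top, 52 mm above this point. The nose goes into the hole.
- stand_mouth (a point): Tape stand: a fixed square wooden block, 100 x 100 x 70 mm high, with one round opening, 40 mm in diameter, in the middle of its flat top. This point: centre of the opening, level with the top; x and y along the block's sides, z up. With the spindle fully home its centre is 12 mm below this point and 40 mm of it stand above the top.
- stand_face (a point): Point on the opening's axis 34 mm below the top, on the flat dark rigid face that closes it. In that face is one blind upright socket, 15 mm in diameter and 30 mm deep, no chamfer. Its axis lies anywhere up to 8 mm from this point along each of the block's sides (11 mm in all) and is not reported. With its nose on the face the spindle's centre is 52 mm above this point.
- tape_center (a point): Roll of paper tape, lying flat: 65 mm outer diameter, 19 mm thick, hole 20 mm in diameter, 25 to 50 g; this point is the centre of the roll, half-way up; z axis through the hole. Lying on the stand its centre is 9.5 mm above the stand's top.
- rest: The spindle's rest: a fixed light-wood block 50 x 50 x 40 mm on a 60 mm square foot, with a hole in its middle, 15.5 mm in diameter and 34 mm deep (bottom 6 mm above the desk), in which the spindle starts. Origin at the centre of its underside. The rest and the tape roll may stand on either side of the stand.
- glue_stick: Glue stick standing upright on the desk, 28 mm diameter, 88 mm tall; origin at the centre of its underside. Not to be disturbed.
- eraser: Eraser lying on the desk, 21 x 46 x 13 mm; origin at the centre of its underside. Not to be disturbed. Beyond the stand to the right (x over 0.61 m, y under -0.11 m) stands a printer with pads on it, 0.19 m tall.
There are look-alikes about, which are no part of the job. What is meant by the part that bears tape_center is not blue, and is the larger of those in its own colour.

How it is judged:
By the outcome, as a careful person would: the job done as asked, in the order asked, and still so for the second after the job is handed in, with the robot touching nothing.
It also fails if it takes over 72 s, if anything falls off the work surface, if the arm or the gripper's body presses on something with over 40 N, if the wrist force passes 120 N, or if a joint passes its speed limit or range.

## Working session

There is one attempt and no reset: what is moved stays moved. The work goes in short steps, each a Python script; the robot and the scene stay as the last script left them, time stands still between calls to the robot, and variables do not carry over. Pictures are saved under pics/ and viewed, at most 10 in all, crops included, and the job is handed in when it is done.

```bash
mkdir -p pics; ls
cat > h.py <<'E'
import numpy as np, cv2
from cell import manip, inverse_kinematics, cams, order
from scipy.spatial.transform import Rotation as R
def cloud(c):
    K=c["intrinsics"];z=c["z_map"];v,u=np.indices(z.shape)
    p=np.stack([(u-K[0,2])/K[0,0]*z,(v-K[1,2])/K[1,1]*z,z],-1)
    return p@rot(c).T+np.array(c["position"])
def rot(c):
    o=np.array(c["orientation"]); return o if o.shape==(3,3) else R.from_rotvec(o).as_matrix()
def ray(c,u,v,h):
    K=c["intrinsics"];d=rot(c)@np.array([(u-K[0,2])/K[0,0],(v-K[1,2])/K[1,1],1]);p=np.array(c["position"])
    return p+d*(h-p[2])/d[2]
E
python3 - <<'E'
from h import *
import pickle
for n in("top","side"):
    c=cams.capture(n);pickle.dump(c,open(n+".pkl","wb"));cv2.imwrite(f"pics/{n}0.png",c["image"]);print(n,c["position"],c["orientation"],c["intrinsics"])
print(manip.state())
E
```

```text
pics
top [ 0.42659116 -0.10160887  0.93528662] [-2.11428802  2.17593507 -0.12268654] [[415.13099815   0.         317.00135896]
 [  0.         415.13099815 195.07429732]
 [  0.           0.           1.        ]]
side [0.14703382 0.53067004 0.46905038] [-0.71435306  2.39007578 -1.42998144] [[465.1183724    0.         317.73403732]
 [  0.         465.1183724  194.55089947]
 [  0.           0.           1.        ]]
{'clock': 0.1, 'joint_pos': array([-1.17588809e+00,  2.64666118e-01,  1.60522680e+00,  1.03921868e-05,
        1.27370324e+00, -3.69191809e-02]), 'joint_velocities': array([-1.53335164e-03, -3.20737596e-03, -3.39544014e-03, -1.33301962e-03,
       -3.52959688e-04,  9.80332061e-05]), 'tau': array([ 8.05147829e-04, -5.03617573e+01, -3.58071899e+01,  7.31268874e-02,
        2.33520067e-02, -5.47170202e-05]), 'tool_pos': array([ 0.28225207, -0.61245096,  0.23752614]), 'tcp_rot': array([-3.06672170e+00, -6.72627407e-01,  5.44612100e-04]), 'contact_force': array([-0.76127104,  0.31391275,  0.61853156]), 'moment': array([-0.00786341,  0.0280956 , -0.02091616]), 'grasp_force': 0.0, 'gripper_width': 0.08836852313570646}
```

View pics/top0.png

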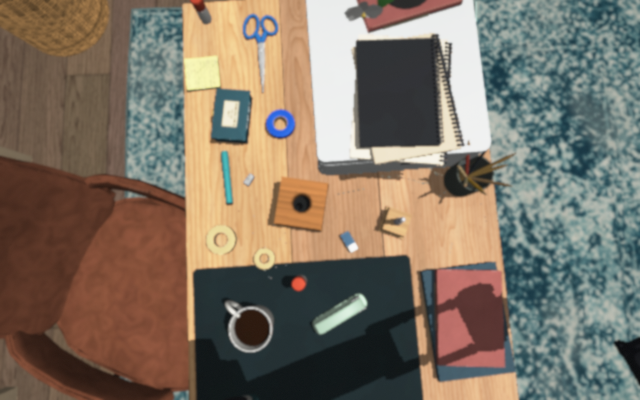

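View pics/side0.png

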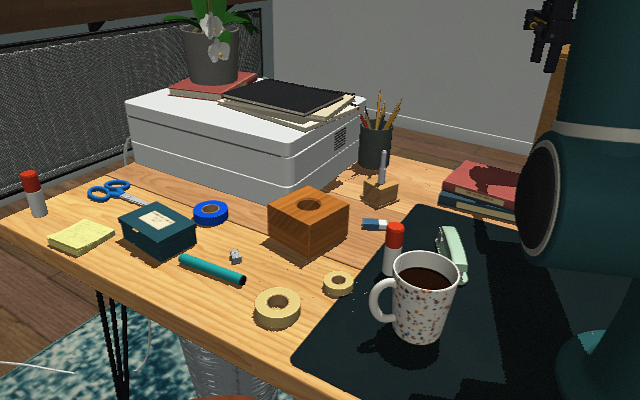

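The top view shows the candidates for the tape: a large cream roll at (221,240), a small cream roll at (263,259) and a blue roll at (281,123). I choose (221,240), the larger one that isn't blue. The stand is at (301,203), the spindle in its rest at (393,222), the eraser at (348,242) and the glue stick at (298,284). In the side view the large roll is at (277,308), the spindle at (382,168) and the rest at (380,192).

Run:
```python
from h import *
import pickle
t=pickle.load(open("top.pkl","rb"));s=pickle.load(open("side.pkl","rb"))
a=cv2.resize(t["image"][165:275,195:275],None,fx=5,fy=5,interpolation=2)
b=cv2.resize(t["image"][190:250,370:430],None,fx=6,fy=6,interpolation=2)
d=cv2.resize(s["image"][130:220,335:425],None,fx=4,fy=4,interpolation=2)
W=np.zeros((560,800,3),np.uint8);W[:550,:400]=a;W[:360,400:760]=b;W[:,760:]=0
W2=np.zeros((600,800,3),np.uint8);a=cv2.resize(t["image"][205:275,195:285],None,fx=4,fy=4,interpolation=2);W2[:280,:360]=a;W2[:360,370:730]=b;W2[240+0:600,0:360]=d
cv2.imwrite("pics/crop1.png",W2)
P=cloud(t);Q=cloud(s)
def rg(name,P,im,r,zlo,zhi):
    u0,u1,v0,v1=r;p=P[v0:v1,u0:u1].reshape(-1,3);m=(p[:,2]>zlo)&(p[:,2]<zhi);p=p[m]
    if len(p): print(name,len(p),p.mean(0).round(4),"bbox",p.min(0).round(4),p.max(0).round(4),"mid",((p.min(0)+p.max(0))/2).round(4))
    return p
rg("tape top",P,0,(200,243,218,262),.01,.03);rg("small",P,0,(250,278,246,272),.01,.03)
rg("tape side",Q,0,(245,310,280,335),.01,.03)
for n,X,r in(("top",P,(262,340,165,240)),("side",Q,(260,355,180,262))):
    p=rg("stand "+n,X,0,r,.062,.078)
    if len(p): print(cv2.minAreaRect(p[:,:2].astype(np.float32)))
for n,X,r in(("top",P,(372,412,200,242)),("side",Q,(355,405,145,212))):
    p=rg("rest "+n,X,0,r,.036,.044)
    if len(p): print(cv2.minAreaRect(p[:,:2].astype(np.float32)))
    for lo in np.arange(.045,.125,.01): rg(f"sp {lo:.3f}",X,0,r,lo,lo+.01)
# colour based tape / opening
hsv=cv2.cvtColor(t["image"],cv2.COLOR_BGR2HSV)
print("rays",ray(t,221,240,.019),ray(t,301.5,203.5,.07),ray(t,302,203,.04))
p=rg("eraser",P,0,(338,360,230,254),.007,.02);p=rg("glue",P,0,(285,312,272,294),.07,.1)
```

```text
tape top 565 [0.455  0.1275 0.0181] bbox [0.4237 0.0954 0.0105] [0.4877 0.1607 0.0238] mid [0.4557 0.1281 0.0171]
small 274 [0.4109 0.0324 0.014 ] bbox [0.3886 0.0107 0.0101] [0.4344 0.0554 0.0191] mid [0.4115 0.0331 0.0146]
tape side 1222 [0.4547 0.1332 0.0183] bbox [0.4236 0.0976 0.01  ] [0.4898 0.1633 0.0218] mid [0.4567 0.1305 0.0159]
stand top 2013 [ 0.5262 -0.0557  0.0692] bbox [ 0.4677 -0.1364  0.063 ] [0.6037 0.0032 0.0777] mid [ 0.5357 -0.0666  0.0703]
((0.540423572063446, -0.06632526218891144), (0.11750711500644684, 0.1347559243440628), 79.17052459716797)
stand side 2074 [ 0.5309 -0.0513  0.0695] bbox [ 0.4692 -0.1352  0.062 ] [0.6545 0.0057 0.0772] mid [ 0.5619 -0.0647  0.0696]
((0.5628775954246521, -0.06450019031763077), (0.112990602850914, 0.1898912638425827), 71.90751647949219)
rest top 473 [ 0.4819 -0.2583  0.0393] bbox [ 0.4513 -0.2891  0.036 ] [ 0.5146 -0.2271  0.0436] mid [ 0.483  -0.2581  0.0398]
((0.4824839234352112, -0.2592005431652069), (0.05025174468755722, 0.050266336649656296), 68.3669204711914)
sp 0.045 6 [ 0.4823 -0.2533  0.0496] bbox [ 0.4772 -0.2548  0.04
[... 1578 characters left out ...]
] bbox [ 0.4791 -0.2601  0.0852] [ 0.4862 -0.2505  0.0945] mid [ 0.4827 -0.2553  0.0898]
sp 0.095 26 [ 0.4835 -0.2542  0.0998] bbox [ 0.4792 -0.2571  0.0952] [ 0.4882 -0.2502  0.1049] mid [ 0.4837 -0.2537  0.1001]
sp 0.105 16 [ 0.4834 -0.2563  0.1079] bbox [ 0.4804 -0.2609  0.1053] [ 0.4886 -0.2531  0.1114] mid [ 0.4845 -0.257   0.1083]
rays [0.45445543 0.12695005 0.019     ] [ 0.5243804  -0.05520704  0.07      ] [ 0.52883077 -0.05470933  0.04      ]
eraser 189 [ 0.4432 -0.1557  0.0112] bbox [ 0.4203 -0.1725  0.007 ] [ 0.4667 -0.138   0.0145] mid [ 0.4435 -0.1553  0.0108]
glue 159 [ 0.361  -0.0468  0.088 ] bbox [ 0.3485 -0.0595  0.0731] [ 0.3739 -0.0332  0.0938] mid [ 0.3612 -0.0463  0.0834]
```

View pics/crop1.png

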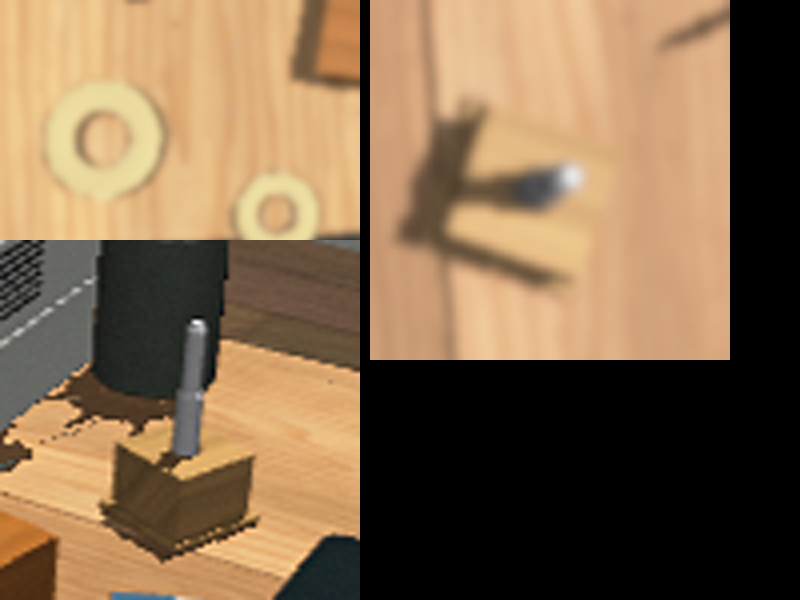

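The crop confirms the large cream roll is the tape, at top (221,240). The spindle tip is at top (403.7,219.7) and side (384,150.5). Next I refine the stand, the tape and the spindle's axis.

```bash
cat > m.py <<'E'
from h import *
import pickle
def axis_plane(c,r,m=None):
    u0,u1,v0,v1=r;im=c["image"];hsv=cv2.cvtColor(im,cv2.COLOR_BGR2HSV)
    M=np.zeros(im.shape[:2],np.uint8);M[v0:v1,u0:u1]=m[v0:v1,u0:u1] if m is not None else 0
    n,l,st,_=cv2.connectedComponentsWithStats(M);i=1+st[1:,4].argmax();v,u=np.nonzero(l==i)
    vx,vy,x,y=cv2.fitLine(np.stack([u,v],1).astype(np.float32),cv2.DIST_HUBER,0,.01,.01).ravel()
    K=np.linalg.inv(c["intrinsics"]);f=lambda a,b:rot(c)@K@[a,b,1]
    return np.cross(f(x,y),f(x+20*vx,y+20*vy)),np.array(c["position"]),st[i],(vx,vy,x,y)
def axis(t,s,*a):
    n1,p1,i1,l1=axis_plane(t,*a[:2]);n2,p2,i2,l2=axis_plane(s,*a[2:]);print(i1,i2,np.round(l1,2),np.round(l2,2))
    def at(h):
        A=np.array([n1,n2,[0,0,1]]);return np.linalg.solve(A,[n1@p1,n2@p2,h])
    return at
if __name__=="__main__":
    t=pickle.load(open("top.pkl","rb"));s=pickle.load(open("side.pkl","rb"))
    def msk(c,smax,vmin):
        h=cv2.cvtColor(c["image"],cv2.COLOR_BGR2HSV);return ((h[...,1]<smax)&(h[...,2]>vmin)).astype(np.uint8)
    for sm,vt,vs in((80,60,80),(100,60,90),(70,80,70)):
        at=axis(t,s,(376,412,208,232),msk(t,sm,vt),(370,400,145,186),msk(s,sm,vs))
        print(at(.04),at(.11),np.degrees((at(.11)-at(.04))[:2]/.07))
    for n,c in(("top",t),("side",s)):
        P=cloud(c);z=P[...,2];M=((z>.062)&(z<.078)&(P[...,0]>.44)&(P[...,0]<.61)&(P[...,1]>-.14)&(P[...,1]<.02)).astype(np.uint8)
        M=cv2.morphologyEx(M,cv2.MORPH_OPEN,np.ones((3,3)))
        cs,_=cv2.findContours(M,cv2.RETR_EXTERNAL,2);k=max(cs,key=cv2.contourArea).reshape(-1,2)
        w=np.array([ray(c,u,v,.07)[:2] for u,v in k],np.float32);print(n,"stand",cv2.minAreaRect(w))
        # opening
        h=cv2.cvtColor(c["image"],cv2.COLOR_BGR2HSV)
        cs,_=cv2.findContours(1-M,cv2.RETR_CCOMP,2)
        for q in cs:
            w=np.array([ray(c,u,v,.07)[:2] for u,v in q.reshape(-1,2)],np.float32)
            if len(w)>8 and len(w)<90: print(" hole",cv2.minEnclosingCircle(w))
        M=((h[...,0]>20)&(h[...,0]<32)&(h[...,1]>60)&(h[...,1]<130)&(h[...,2]>150)).astype(np.uint8)
        B=(P[...,0]>.41)&(P[...,0]<.5)&(P[...,1]>.08)&(P[...,1]<.18)&(z>.011)&(z<.027)
        cs,_=cv2.findContours(cv2.morphologyEx((B).astype(np.uint8),2,np.ones((3,3))),cv2.RETR_EXTERNAL,2);k=max(cs,key=cv2.contourArea).reshape(-1,2)
        w=np.array([ray(c,u,v,.019)[:2] for u,v in k],np.float32);print(n,"tape",cv2.minEnclosingCircle(w),cv2.fitEllipse(w))
E
python3 m.py
```

```text
[393 217  13   8  69] [378 150   9  34 187] [ 9.5000e-01 -3.1000e-01  3.9928e+02  2.2030e+02] [ 1.0000e-01 -9.9000e-01  3.8226e+02  1.6750e+02]
[ 0.48335905 -0.25678446  0.04      ] [ 0.4808808  -0.25141489  0.11      ] [-2.02847791  4.39504831]
[393 216  14   9  95] [378 150   9  34 172] [ 9.5000e-01 -3.1000e-01  3.9946e+02  2.2021e+02] [ 1.0000e-01 -1.0000e+00  3.8234e+02  1.6781e+02]
[ 0.48429811 -0.25987206  0.04      ] [ 0.48133432 -0.25269681  0.11      ] [-2.42589378  5.87301995]
[394 217  12   7  47] [378 150   9  34 187] [  0.89  -0.46 400.72 220.12] [ 1.0000e-01 -1.0000e+00  3.8226e+02  1.6738e+02]
[ 0.5026897  -0.30222637  0.04      ] [ 0.48954886 -0.27148334  0.11      ] [-10.75592642  25.16351289]
top stand ((0.5254194736480713, -0.05490664020180702), (0.09987059980630875, 0.10021709650754929), 80.01456451416016)
 hole ((0.5249913930892944, -0.055268652737140656), 0.01964487135410309)
 hole ((0.5256415009498596, -0.05552872270345688), 0.07143133878707886)
top tape ((0.45488420128822327, 0.12745395302772522), 0.03296225517988205) ((0.45596230030059814, 0.12754543125629425), (0.06087798625230789, 0.06503308564424515), 4.104454517364502)
side stand ((0.524550199508667, -0.04908530414104462), (0.11025265604257584, 0.11019162088632584), 79.74624633789062)
 hole ((0.5234693884849548, -0.04638967290520668), 0.018109841272234917)
 hole ((0.6003309488296509, -0.11498512327671051), 0.03363276645541191)
side tape ((0.45427095890045166, 0.13121557235717773), 0.03694446012377739) ((0.45572662353515625, 0.1321592479944229), (0.06528085470199585, 0.07216408848762512), 35.70363235473633)
```

```bash
cat >> h.py <<'E'
def down(phi):  # tool pointing down, fingers closing along azimuth phi (deg)
    a=np.radians(phi+90)/2; return np.pi*np.array([np.cos(a),np.sin(a),0])
def proj(c,p):
    q=c["intrinsics"]@(rot(c).T@(np.array(p)-np.array(c["position"])));return q[:2]/q[2]
def st(tag=""):
    s=manip.state();print(tag,"t%.2f"%s["clock"],"p",s["tool_pos"].round(4),"F",s["contact_force"].round(1),"M",s["moment"].round(2),"w%.4f"%s["gripper_width"],"g%.1f"%s["grasp_force"]);return s
E
python3 - <<'E'
from h import *
import pickle
t=pickle.load(open("top.pkl","rb"));s=pickle.load(open("side.pkl","rb"))
print("tiltop",ray(t,403.7,219.7,.11),ray(t,403,219.9,.11))
for c in(t,s): print([proj(c,[.4825,-.259,z]).round(1) for z in(.04,.075,.11)])
for phi in(90,60,45,0,-20,-90):
    q=inverse_kinematics([.482,-.259,.2],down(phi));q2=inverse_kinematics([.525,-.055,.2],down(phi));print(phi,None if q is None else q.round(2),None if q2 is None else q2.round(2))
P=cloud(t);m=(P[...,2]>.1)&(P[...,1]<-.33)&(P[...,0]<.65)&(P[...,1]>-.55);p=P[m];print(len(p),p.min(0),p.max(0))
E
```

```text
tiltop [ 0.48156243 -0.25928977  0.11      ] [ 0.48120603 -0.25788647  0.11      ]
[array([397.4, 221.6]), array([400.4, 220.5]), array([403.5, 219.2])]
[array([381.6, 181.9]), array([383.2, 166.4]), array([384.8, 150.3])]
90 [-0.54  0.05  1.92  0.    1.17 -2.11] [-0.15  0.01  1.96  0.    1.17 -1.72]
60 [-0.54  0.05  1.92  0.    1.17 -1.59] [-0.15  0.01  1.96 -0.    1.17 -1.2 ]
45 [-0.54  0.05  1.92  0.    1.17 -1.32] [-0.15  0.01  1.96 -0.    1.17 -0.94]
0 [-0.54  0.05  1.92 -0.    1.17 -0.54] [-0.15  0.01  1.96 -0.    1.17 -0.15]
-20 [-0.54  0.05  1.92 -0.    1.17 -0.19] [-0.15  0.01  1.96 -0.    1.17  0.2 ]
-90 [-0.54  0.05  1.92 -0.    1.17  1.03] [-0.15  0.01  1.96 -0.    1.17  1.42]
2272 [ 0.22284389 -0.54914704  0.10001465] [ 0.649973   -0.33002865  0.34567357]
```

Run:
```python
from h import *
import pickle
o=down(-90)
manip.move_pose([.482,-.2585,.2],o);st("hover")
manip.set_gripper(.05)
manip.move_linear([.482,-.2585,.076],.12);st("at")
manip.set_gripper(0.0,30);st("grip")
manip.dwell(.1);
manip.move_linear([.482,-.2585,.19],.1);st("lift")
for n in("top","side"):
    c=cams.capture(n);pickle.dump(c,open(n+"1.pkl","wb"))
    u,v=proj(c,[.482,-.2585,.16]).astype(int);cv2.imwrite(f"pics/{n}1.png",cv2.resize(c["image"][max(v-60,0):v+60,u-75:u+75],None,fx=4,fy=4))
    print(u,v,[proj(c,[.482,-.2585,z]).round(1) for z in(.12,.19,.21)])
a=cv2.imread("pics/top1.png");b=cv2.imread("pics/side1.png");cv2.imwrite("pics/lift.png",cv2.resize(np.vstack([a[:480],b[:480]]),(450,600)) if a.shape==b.shape else b)
```

```text
hover t1.61 p [ 0.482  -0.2593  0.2002] F [ 0.2  0.  -0.1] M [-0.02  0.06 -0.03] w0.0882 g0.0
at t3.50 p [ 0.4827 -0.2589  0.0769] F [-0.7 -0.4 -1. ] M [ 0.01  0.04 -0.05] w0.0494 g0.0
grip t4.20 p [ 0.4821 -0.2586  0.0761] F [ 0.5  0.1 -0. ] M [ 0.01 -0.03  0.02] w0.0089 g30.0
lift t5.59 p [ 0.4814 -0.2582  0.189 ] F [ 0.5  0.5 -0.9] M [ 0.03 -0.01  0.01] w0.0091 g30.0
408 217 [array([404.2, 219.1]), array([411.6, 216.3]), array([414. , 215.3])]
387 126 [array([385.4, 145.7]), array([388.9, 111.3]), array([389.9, 100.9])]
```

View pics/side1.png

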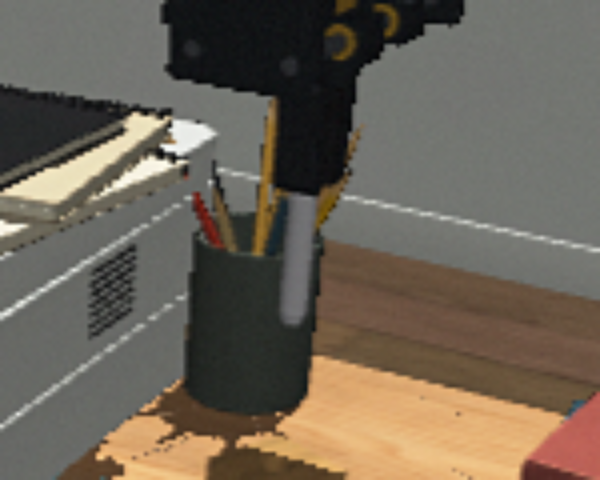

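The spindle is held upright, tilted under 1°: its nose is at about (385,146.5) in the side view, so roughly 71 mm below the TCP. Before probing, I check whether the top depth map shows anything inside the opening.

Run:
```python
from h import *
import pickle
t=pickle.load(open("top.pkl","rb"));P=cloud(t)
z=(P[192:214,290:315,2]*1000).round().astype(int)
for i,r in enumerate(z): print(192+i,*["%3d"%x for x in r])
print(ray(t,300,203,.036))
manip.move_linear([.525,-.055,.19],.2);st()
```

```text
192  70  68  71  70  67  71  71  68  71  69  69  72  69  72  67  70  70  71  68  68  69  71  69  71  70
193  69  70  68  69  67  70  69  70  69  70  68  69  70  68  68  68  69  69  67  69  69  70  68  68  69
194  69  68  70  71  72  71  68  68  71  68  66  60  61  63  68  69  68  69  71  66  69  69  70  69  69
195  68  67  69  71  68  68  67  65  58  55  49  48  52  47  51  54  64  66  67  70  68  68  72  70  69
196  69  70  71  69  64  67  60  52  45  39  33  34  35  35  33  37  45  59  67  68  66  68  72  69  68
197  68  69  69  67  69  63  51  42  33  35  36  33  34  33  35  35  36  35  51  66  69  68  69  69  68
198  67  67  68  66  60  50  34  34  33  34  36  34  35  38  35  32  39  36  35  50  67  67  68  71  72
199  67  69  67  64  54  41  34  34  36  34  34  35  35  35  37  38  35  37  36  35  65  69  69  68  71
200  71  71  68  61  42  34  35  36  37  35  36  37  38  34  34  35  35  36  35  37  35  68  72  71 935
201  68  70  67  51  35  33  35  36  34  36  36  33  37  36  37  36  33  33  38  34  35  65  71  68  69
202  70  69  69  50  37  34  36  36  36  35  38  37  38  34 
[... 615 characters left out ...]
   4  35  34  32  35  34  37  37  68  70  66  68  69
209  69  71  71  65  65  33  37  33   7   4   7   6  37  36  34  36  35  35  35  67  70  72  70  69  66
210  69  68  68  65  67  68  35  36  36  35  37  33  33  35  38  39  36  36  68  69  70  69  69  69  68
211  70  70  67  69  69  67  66  37  37  36  34  36  33  35  38  34  36  65  68  71  70  69  71  67  70
212  70  69  71  71  69  71  69  69  66  33  33  33  36  36  38  64  70  66  70  69  69  67  69  69  68
213  69  68  70  67  68  70  67  70  67  67  67  66  71  67  69  70  70  69  67  69  69  69  73  70  68
[ 0.52941695 -0.0501345   0.036     ]
 t6.88 p [ 0.5248 -0.0556  0.1899] F [-0.7 -0.7 -0.3] M [ 0.05  0.02 -0.04] w0.0083 g30.0
```

The depth map shows the socket as a deep patch at columns 297–302, rows 204–209, centred near (299.6,206.5). I go there and feel for it.

Run:
```python
from h import *
import pickle
t=pickle.load(open("top.pkl","rb"));P=cloud(t)
v,u=np.nonzero((P[192:214,290:315,2]<.024)&(P[192:214,290:315,2]>0));k=np.stack([u+290,v+192],1)
w=np.array([ray(t,a,b,.036)[:2] for a,b in k],np.float32);(c,r)=cv2.minEnclosingCircle(w);print(c,r,w.mean(0))
x,y=c
manip.move_linear([x,y,.125],.15);b=st("above")["contact_force"]
for z in np.arange(.118,.09,-.003):
    manip.move_linear([x,y,z],.03);s=st()
    if np.linalg.norm(s["contact_force"]-b)>5: break
```

```text
(0.5217776298522949, -0.048876531422138214) 0.006445703562349081 [ 0.5217783  -0.04887433]
above t7.47 p [ 0.522  -0.0494  0.1252] F [ 0.1 -0.5 -0.4] M [ 0.05 -0.02 -0.01] w0.0089 g30.0
 t7.85 p [ 0.5219 -0.0489  0.1183] F [-0.2 -0.  -1.3] M [ 0.08  0.01 -0.01] w0.0091 g30.0
 t8.10 p [ 0.5216 -0.0488  0.1148] F [-0.5 -0.2 -1. ] M [ 0.    0.01 -0.02] w0.0091 g30.0
 t8.35 p [ 0.5215 -0.0488  0.1117] F [ 0.6  0.3 -1.4] M [-0.02  0.02  0.01] w0.0090 g30.0
 t8.60 p [ 0.5215 -0.0488  0.1087] F [-0.   0.9 -0.8] M [0.05 0.07 0.06] w0.0092 g30.0
 t8.85 p [ 0.5215 -0.0488  0.1057] F [-0.1 -0.4 -1. ] M [-0.02 -0.05  0.02] w0.0086 g30.0
 t9.10 p [ 0.5215 -0.0489  0.1027] F [ 0.1  0.2 -0.5] M [0.03 0.04 0.01] w0.0089 g30.0
 t9.35 p [ 0.5216 -0.0488  0.0998] F [ 1.   0.4 -0.3] M [ 0.1  -0.05 -0.02] w0.0088 g30.0
 t9.60 p [ 0.5216 -0.0488  0.0967] F [ 0.1 -1.  -0.9] M [ 0.05 -0.04  0.02] w0.0091 g30.0
 t9.85 p [ 0.5216 -0.0488  0.0937] F [ 0.   0.6 -0.8] M [ 0.08 -0.07 -0.01] w0.0090 g30.0
 t10.10 p [ 0.5216 -0.0489  0.0907] F [-0.5  0.4 -1.5] M [ 0.02 -0.01  0.03] w0.0089 g30.0
```

The nose is already 15 mm into the socket with no force, so I continue home.

Run:
```python
from h import *
x,y=.5217,-.0489
for z in list(np.arange(.0877,.0795,-.003))+list(np.arange(.079,.071,-.001)):
    manip.move_linear([x,y,z],.03);s=st()
    if s["contact_force"][2]>6 or np.linalg.norm(s["contact_force"])>12: break
```

```text
t10.36 p [ 0.5215 -0.0489  0.0874] F [ 0.2  0.1 -1.4] M [ 0.14 -0.02  0.04] w0.0090 g30.0
 t10.61 p [ 0.5215 -0.0489  0.0844] F [-0.  -0.5 -1.3] M [ 0.06 -0.04  0.07] w0.0088 g30.0
 t10.86 p [ 0.5215 -0.0489  0.0814] F [ 0.2  0.6 -0.7] M [ 0.   -0.04  0.01] w0.0085 g30.0
 t11.11 p [ 0.5216 -0.0489  0.0788] F [ 0.3 -0.5 -1.6] M [ 0.07 -0.02  0.01] w0.0089 g30.0
 t11.36 p [ 0.5217 -0.0489  0.0779] F [ 0.1  0.4 -0.8] M [ 0.07  0.   -0.01] w0.0090 g30.0
 t11.61 p [ 0.5217 -0.0489  0.0769] F [ 1.  -0.2 -1.4] M [ 0.07 -0.03 -0.01] w0.0089 g30.0
 t11.86 p [ 0.5218 -0.0489  0.0761] F [-0.1  0.2  0.3] M [ 0.04 -0.06  0.01] w0.0087 g30.0
 t12.11 p [ 0.5226 -0.049   0.076 ] F [-0.2  0.4  5.5] M [0.09 0.09 0.02] w0.0090 g30.0
 t12.36 p [ 0.5233 -0.0491  0.0759] F [-0.8 -0.4  8.4] M [ 0.1   0.23 -0.02] w0.0089 g30.0
```

Fully home: firm contact at TCP z 0.076, as predicted. I release and fetch the tape.

Run:
```python
from h import *
import pickle
p=[.5217,-.0489]
manip.move_linear(p+[.0758],.03);manip.set_gripper(.04);st("rel")
manip.move_linear(p+[.19],.12)
c=cams.capture("side");cv2.imwrite("pics/side2.png",cv2.resize(c["image"][130:330,210:410],None,fx=3,fy=3))
manip.move_pose([.455,.1275,.15],down(-90));manip.set_gripper(.088);st("over tape")
c=cams.capture("top");pickle.dump(c,open("top2.pkl","wb"))
manip.move_linear([.455,.1275,.005],.1);st("at")
manip.set_gripper(.0,15);st("grip");
```

```text
rel t13.23 p [ 0.5216 -0.0489  0.0757] F [ 1.1 -0.6  1.1] M [ 0.06 -0.01  0.03] w0.0401 g0.0
over tape t16.01 p [0.4549 0.1276 0.15  ] F [0.1 0.3 0.8] M [ 0.04 -0.01  0.02] w0.0881 g0.0
at t17.66 p [0.4557 0.1277 0.0056] F [ 0.7  0.4 -0.1] M [ 0.01 -0.01  0.01] w0.0879 g0.0
grip t18.14 p [0.4552 0.1275 0.0052] F [-1.1 -1.5  1.5] M [ 0.03  0.08 -0.05] w0.0640 g15.0
```

View pics/side2.png

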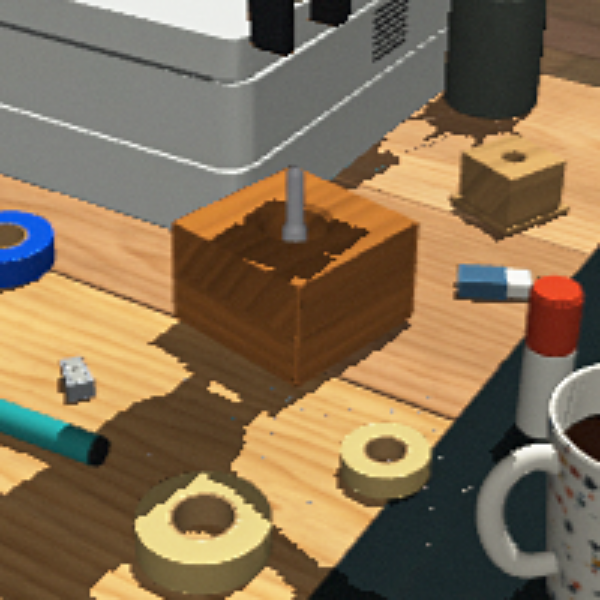

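The spindle stands upright in the stand (side view around (308,195)), with its neck and shoulder showing correctly. The tape is gripped at 64 mm, so I lift it over and check its alignment before lowering.

Run:
```python
from h import *
manip.move_linear([.455,.1275,.15],.12);st("lift")
manip.move_linear([.5215,-.0489,.15],.15);b=st("over")["contact_force"]
c=cams.capture("side");u,v=proj(c,[.5217,-.0489,.12]).astype(int);cv2.imwrite("pics/side3.png",cv2.resize(c["image"][v-60:v+60,u-75:u+75],None,fx=4,fy=4))
for z in (.125,.115,.105,.095,.085,.08,.078,.076,.075,.074):
    manip.move_linear([.5215,-.0489,z],.06);s=st()
    d=s["contact_force"]-b
    if np.linalg.norm(d)>4: break
```

```text
lift t19.50 p [0.4543 0.1273 0.149 ] F [ 0.3 -0.1 -0.1] M [ 0.03 -0.03 -0.  ] w0.0637 g15.0
over t20.91 p [ 0.5212 -0.0483  0.1499] F [-0.3 -1.1 -0.4] M [-0.01  0.02 -0.01] w0.0638 g15.0
 t21.52 p [ 0.5211 -0.0488  0.1244] F [0.5 1.  0.3] M [ 0.04  0.03 -0.01] w0.0643 g15.0
 t21.84 p [ 0.5211 -0.0489  0.1144] F [-0.2  0.5  0.1] M [ 0.05  0.01 -0.  ] w0.0638 g15.0
 t22.16 p [ 0.5209 -0.0488  0.1043] F [ 0.4 -0.2 -0.8] M [ 0.05  0.01 -0.  ] w0.0642 g15.0
 t22.48 p [ 0.5209 -0.0488  0.0943] F [-0.4 -0.6  0.3] M [ 0.04  0.03 -0.04] w0.0637 g15.0
 t22.79 p [ 0.5209 -0.0488  0.0843] F [ 1.1  0.2 -0.7] M [0.   0.04 0.07] w0.0638 g15.0
 t23.04 p [ 0.5212 -0.0488  0.0796] F [-0.5  0.3  0. ] M [ 0.01  0.01 -0.  ] w0.0637 g15.0
 t23.29 p [ 0.5214 -0.0489  0.0779] F [-0.4  0.2 -0.4] M [ 0.02 -0.02  0.01] w0.0642 g15.0
 t23.54 p [ 0.5214 -0.0489  0.0759] F [-0.8  0.5 -0.5] M [ 0.03  0.01 -0.  ] w0.0641 g15.0
 t23.79 p [ 0.5217 -0.0489  0.0753] F [-0.9 -0.2  1.7] M [ 0.05  0.07 -0.04] w0.0640 g15.0
 t24.04 p [ 0.5217 -0.0489  0.0752] F [-3.5  0.5  8.3] M [ 0.1   0.49 -0.01] w0.0639 g15.0
```

View pics/side3.png

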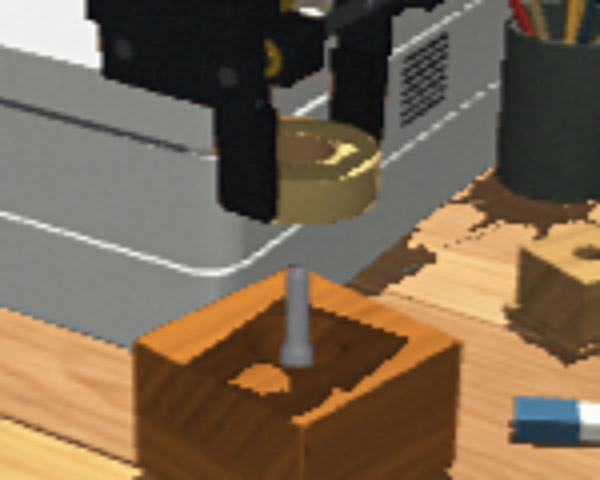

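The roll hung level above the pin and came down onto the stand at z 0.075 with no force on the way. I release, back off and verify.

Run:
```python
from h import *
manip.move_linear([.5215,-.0489,.0752],.03)
manip.set_gripper(.088);st("rel")
manip.move_linear([.5215,-.0489,.22],.1)
manip.move_pose([.40,-.30,.3],down(-90));manip.dwell(.3);st("away")
s=cams.capture("side");t=cams.capture("top")
a=cv2.resize(s["image"][130:270,250:400],None,fx=2.6,fy=2.6);b=cv2.resize(t["image"][160:300,240:390],None,fx=2.6,fy=2.6)
cv2.imwrite("pics/fin.png",np.hstack([a,b]))
P=cloud(t)
for lo,hi in((.08,.097),(.097,.125)):
    m=(P[...,2]>lo)&(P[...,2]<hi)&(abs(P[...,0]-.522)<.045)&(abs(P[...,1]+.049)<.045);p=P[m];print(len(p),p.mean(0),p.min(0),p.max(0))
m=(P[...,2]>.08)&(P[...,2]<.097)&(abs(P[...,0]-.522)<.045)&(abs(P[...,1]+.049)<.045);p=P[m]
print("slope",np.linalg.lstsq(np.c_[p[:,:2]-p[:,:2].mean(0),np.ones(len(p))],p[:,2],rcond=None)[0])
```

```text
rel t24.82 p [ 0.5215 -0.0489  0.0751] F [ 0.5 -0.5  0.6] M [ 0.02 -0.02  0.01] w0.0878 g0.0
away t27.84 p [ 0.4005 -0.2992  0.2996] F [0.9 0.  0.1] M [-0.01 -0.   -0.01] w0.0881 g0.0
630 [ 0.52155551 -0.04847265  0.08817594] [ 0.49044489 -0.0799837   0.08033405] [ 0.55285535 -0.01589414  0.09316841]
21 [ 0.52138058 -0.04854243  0.10689719] [ 0.51748312 -0.05223663  0.09775812] [ 0.52593235 -0.04418546  0.11094078]
slope [-0.00080674  0.002147    0.08817594]
```

View pics/fin.png

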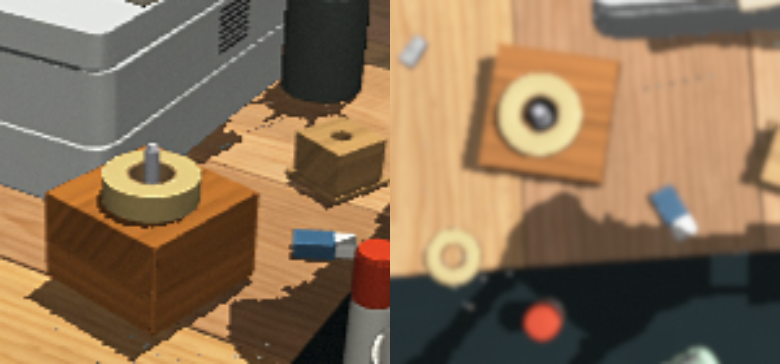

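The roll lies flat on the stand (its top at 0.088 m, slope about 0), with the spindle rising through its hole to 0.110 m. The eraser and glue stick haven't moved.

```bash
python3 -c "
from h import *
print(order.close_job())"
```

```text
the job is handed in; nothing more can be done
None
```

The job is handed in: the spindle is fully home in its socket, the large cream tape roll lies flat over it on the stand, and the glue stick and eraser were left alone (about 28 s of the 72 s used).

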